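# Open the tumbling barrel

### The job

Unscrew the cross-bar plug from the polishing barrel that lies in the tumbler: turn it a quarter turn anticlockwise, as seen facing the port, until its thread lets go, and draw it straight out of the port. Then lower it into the wooden tray before letting go, and leave it lying there.

Things in the scene. Friction and masses are not known exactly. Their poses are not given: they have to be found in the camera images.
- plug: Loose aluminium screw plug, 180 g, with a cross bar 104 mm long (y), 10 x 10 mm, level at start. Origin: bar's middle on the screw axis, 80 mm above bench, 40 mm before the mouth. x runs into the port, z up. Then neck 16 mm across, flange 46 mm (x 33 to 39 mm), threaded stem (pegs 40 mm across) to x = 59 mm. It lies clear once the bar is over 60 mm from the mouth; it sags 2 mm in its play.
- bar_end (a point): Middle of the bar's rising end face (plug y = -52 mm), axes as the plug's. Pinch the bar near here across x; it swings between the fingers about x. Anticlockwise facing the port, this end rises; after 90 degrees it is uppermost, the bar upright and 4 mm farther out. From about 70 to 100 degrees the pegs face straight slots: pull along -x. A stop blocks turning beyond about 105 degrees.
- port (a point): Centre of the mouth of the horizontal port, 80 mm above the bench: the open end of a grey collar 54 mm across, 36 mm long, on the end of a black rubber barrel (120 mm across, 148 mm long) lying in a blue tumbler stand fixed to the bench. +x points into the barrel along the port's axis, y is level, z up; the free side is -x.
- tray: Open wooden tray, loose, about 800 g, 200 (x) x 180 (y) mm outside, 32 mm high, walls and floor 6 mm thick. Origin: centre of the underside; z up.
Not all that is in view belongs to the job. What is meant by the plug is not red, and is the larger of those in its own colour.

How it is judged:
On the way, in this order (a step that is already met when the one before it is completed fails the run):
1. the plug has been turned at least about 50 degrees while still in the port (angle between the y axis of plug and the y axis of port, either way round above 0.9 rad and angle between the x axis of plug and the x axis of port, either way round below 0.26 rad and distance between plug and port below 0.055 m), for 0.1 s.
2. the plug is clear of the port (bar's middle at least 75 mm from the mouth's centre), held in the fingers (distance between plug and port above 0.075 m and contact force between plug and the fingers above 0.5 N), for 0.1 s.
3. the plug is lowered into the tray (bar's middle over the tray and less than 85 mm above its underside) still held by the fingers (x of plug in the frame of tray between -0.1 and 0.1 m and y of plug in the frame of tray between -0.09 and 0.09 m and z of plug in the frame of tray below 0.085 m and contact force between plug and the fingers above 0.5 N), for 0.05 s.
At the end, for the whole second after the job is handed in: The plug lies at rest in the tray: the middle of its bar is over the tray (within 100 mm in the tray's x and 90 mm in y of its centre) and less than 70 mm above the tray's underside; the tray stands flat on the bench (within 6 degrees) (x of plug in the frame of tray between -0.1 and 0.1 m and y of plug in the frame of tray between -0.09 and 0.09 m and z of plug in the frame of tray below 0.07 m and angle between tray's own z axis and vertical below 0.1 rad and linear speed of plug below 0.03 m/s); the robot touches nothing.
It also fails if it takes over 48 s, if anything falls off the work surface, if the arm or the gripper's body presses on something with over 40 N, if the wrist force passes 120 N, or if a joint passes its speed limit or range.

### The arm

A 6-joint arm with a two-finger parallel gripper is mounted at the origin on the work surface. World frame = base frame: x ahead of the robot, y to its left, z up, the work surface at z = 0. Lengths are in m, angles in rad, forces in N, time in s.
With the tool pointing down it reaches from about 0.35 to 1 m from the base axis. Payload 7.1 kg.
Tool frame: the origin (TCP) lies at the very end of the fingers, on their centre line; the grasp point (between the pads) lies 19 mm behind it; z points along the fingers, y is the line along which they close (so a half turn about z gives the same grasp; the last joint's range is limited). The gripper opens to 85 mm and grips with 20 to 120 N. Pads are 22 mm wide; open, the fingers measure 114 mm over their backs; the gripper's body (76 mm by 85 mm) begins 54 mm behind the grasp point. The pads swing forward as they close: fully open they stand 13 mm farther back than shut.
Start: joints at [-1.327, 0.423, 1.63, -0, 1.089, -0.019], TCP at [0.162, -0.604, 0.231] pointing down, gripper open.
Joint ranges: [-3, 3], [-0.9, 2.11], [0.09, 2.58], [-1.31, 4.45], [0.11, 2.69], [-2.54, 2.54]. Speed limits (rad/s): [2.39, 2.39, 3.01, 3.14, 3.14, 3.14].

### API

Orientations are given as a 3x3 rotation matrix whose columns are the frame's x, y, z axes.
In Python, from cell import ctrl, capture, get_calibration, nets gives the robot as it stands. The module is installed in compiled form; this text tells all that it offers.
- The arm moves only by the tool arm_command, never from a script. Its argument "rows" is a list of rows, each an object with "delta_pos": the shift along the tool's x, y, z in mm, a list of three; "spin": the turn about the tool's z in rad. A call has 1 to 12 rows; each row is the pose to reach, as a shift and turn from the pose commanded when the call began, along the tool's axes at that moment; what a row does not reach only later rows make up. A row lasts 1/8 s, in which the tool goes at most 62.5 mm and 10.7 degrees, less where a joint would pass 70% of its speed; a pose out of reach is approached as far as the arm can. A call with a gripper value outside its range is refused whole. "gripper" is the closure, from 0 (fully open) to 1 (shut), set as the call begins (left out, the last holds). The fingers move at their own pace and stop on an object; "newtons" is the grip in N (left out, the last holds). Time passes only in rows, so rows that repeat a pose let the fingers close. It gives the time, the measured TCP pose, the force, the opening and the grip force at its end, in the units of the state.
- ctrl.get_obs(): the state, without advancing time (a new reading comes with each control period).
- capture(name): name is "scene" or "top"; returns the picture (420x560x3 uint8, red, green, blue); there is no depth.
- get_calibration(name): a dict with "mtx" (3x3 intrinsics, pixels), "R" (3x3) and "t" (3): a world point X has camera coordinates R X + t. Camera axes: x right, y down, z forward; pixel columns grow to the right and rows downward; lengths in m; the calibration is good to about 2 mm. A picture is of the moment at which its call begins. get_calibration takes no time and is no camera call.
- ctrl.job_done(): hands the job in; it is judged then, once.
Trained networks look in the newest picture that a camera, given by its name, has taken for a name from the list of things; names that differ only in an ending like _2 or _b are one class to them, and where a whole thing is asked for, a point or a joint stands for the part that bears it (a point fixed in the world has none). Each returns a list of dicts, best first, with "confidence" (0 to 1); they miss things now and then, are a little off and sometimes report something else, mostly with a low value. They report only what shows in the picture. A call takes as long as a camera call. They do not tell look-alikes from the thing itself.
- nets.trace(thing, camera): "mask" (420x560 bool, what is visible of it) and "box" ([left, top, right, bottom] in pixels, round what is visible of it).
- nets.pinpoint(thing, camera): "location" ([row, column] in pixels: a listed point, or the origin of a listed thing).
The state is a dict: "time_s": time; "joints": joint angles; "joint_velocities": joint speeds; "joint_efforts": joint torques, N m; "position": TCP position; "tool_rot": TCP orientation; "ft_force": force on the tool from outside, world axes, zero at the start; "ft_torque": the same for the moment, N m; "gripper_width": finger opening in m; "grip_force": force on a finger pad.
Only numpy, scipy, OpenCV 4.12 (cv2) and the standard library are available. Lean on these libraries where they do the work, as an engineer would, in place of code of your own. Each camera call takes 0.05 s, during which the arm holds its last target. There are 200 camera calls.

## Working session

There is one attempt and no reset: what is moved stays moved. The work goes in short steps, Python scripts to look and compute and a tool call to move; the robot and the scene stay as the last step left them, time stands still between calls to the robot, and variables do not carry over. Pictures are saved under pics/ and viewed, at most 10 in all, crops included, and the job is handed in when it is done.

Besides the shell and the picture viewer there is one more tool, called after ">>>" as name(argument=value, ...), one argument or row to a line, values as JSON. arm_command: Moves the arm, as the interface text tells. Its arguments: {"type":"object","properties":{"rows":{"type":"array","items":{"type":"object","properties":{"delta_pos":{"type":"array","items":{"type":"number"}},"spin":{"type":"number"}}}},"gripper":{"type":"number"},"newtons":{"type":"number"}},"required":["rows"]}

```bash
mkdir -p pics
python3 - <<'E'
from cell import ctrl,capture,get_calibration,nets
import cv2,numpy as np
for n in("scene","top"):
    im=capture(n); cv2.imwrite(f"pics/{n}0.png",im[:,:,::-1])
    c=get_calibration(n); print(n,np.round(c["mtx"],1).tolist(),np.round(c["R"],3).tolist(),np.round(c["t"],3).tolist())
    for t in("plug","bar_end","port","tray"):
        print(t,[(round(d["confidence"],2),np.round(d["location"],1).tolist()) for d in nets.pinpoint(t,n)])
o=ctrl.get_obs();print(o["time_s"],o["position"],np.round(o["tool_rot"],3).tolist(),o["gripper_width"])
E
```

```text
scene [[493.2, 0.0, 282.6], [0.0, 493.2, 202.1], [0.0, 0.0, 1.0]] [[-0.599, 0.8, 0.007], [0.587, 0.445, -0.676], [-0.544, -0.401, -0.737]] [0.331, -0.223, 1.287]
plug [(0.9, [244.4, 375.3]), (0.76, [212.7, 380.4]), (0.7, [280.7, 304.7])]
bar_end [(0.63, [212.6, 400.9]), (0.6, [306.2, 306.6]), (0.59, [257.5, 363.3])]
port [(0.62, [258.5, 395.7])]
tray [(0.66, [205.8, 200.5])]
top [[396.7, 0.0, 280.9], [0.0, 396.7, 207.5], [0.0, 0.0, 1.0]] [[0.015, -1.0, -0.023], [-0.992, -0.012, -0.128], [0.127, 0.025, -0.992]] [-0.016, 0.497, 0.751]
plug [(0.91, [286.8, 223.9]), (0.84, [165.8, 242.6]), (0.59, [212.2, 187.3])]
bar_end [(0.74, [184.5, 190.0]), (0.64, [147.1, 229.6]), (0.61, [297.3, 210.4])]
port [(0.56, [209.5, 162.6])]
tray [(0.64, [180.1, 381.3])]
0.5 [ 0.16237674 -0.60348556  0.23127446] [[0.966, 0.26, -0.0], [0.26, -0.966, 0.0], [-0.0, -0.0, -1.0]] 0.08507491845806725
```

View pics/scene0.png

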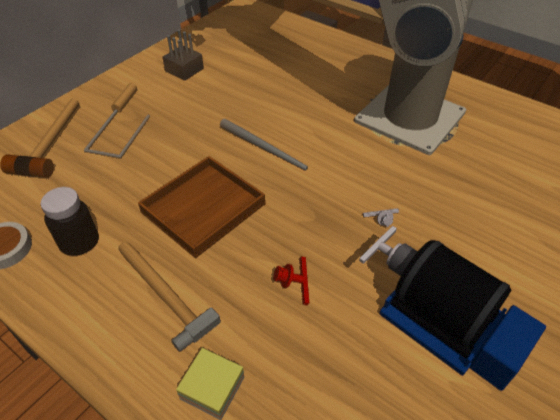

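View pics/top0.png

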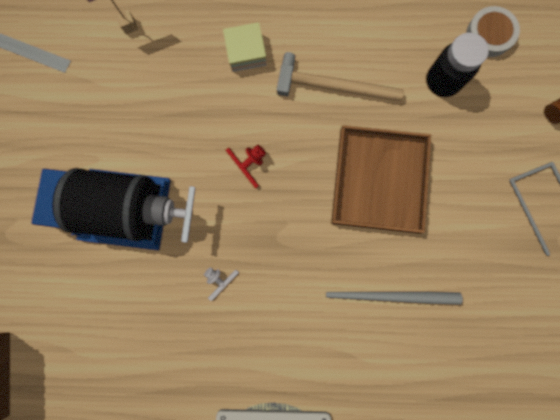

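The grey plug in the port shows at top (212,187) and scene (244,378). Look-alikes are a small silver plug at top (285,222) / scene (215,381) and a red plug at top (166,246) / scene (277,295). The thing I want is the non-red, larger one, in the port. The tray is at top (180,381). Next I check that choice in one close crop and measure it.

```bash
cat > h.py <<'E'
from cell import ctrl,capture,get_calibration,nets
import cv2,numpy as np
def ray(n,uv):
    c=get_calibration(n);R=np.array(c["R"]);t=np.array(c["t"])
    d=R.T@np.linalg.solve(np.array(c["mtx"]),[uv[0],uv[1],1.]);return -R.T@t,d
def onz(n,uv,z):
    o,d=ray(n,uv);return o+d*(z-o[2])/d[2]
def proj(n,X):
    c=get_calibration(n);p=np.array(c["mtx"])@(np.array(c["R"])@X+np.array(c["t"]));return p[:2]/p[2]
def tri(a,b):
    A=[];B=[]
    for n,uv in(("top",a),("scene",b)):
        o,d=ray(n,uv);d/=np.linalg.norm(d);P=np.eye(3)-np.outer(d,d);A.append(P);B.append(P@o)
    return np.linalg.lstsq(np.vstack(A),np.hstack(B),rcond=None)[0]
E
python3 - <<'E'
from h import *
a=cv2.imread("pics/top0.png")[170:260,140:250];b=cv2.imread("pics/scene0.png")[200:290,330:440]
cv2.imwrite("pics/crop.png",np.vstack([np.hstack([cv2.resize(i,None,fx=3.6,fy=3.6,interpolation=cv2.INTER_CUBIC) for i in(a,b)])]))
for n in("top","scene"):
    im=capture(n)
    for d in nets.trace("plug",n):
        m=d["mask"];g=im[m].mean(0)
        print(n,round(d["confidence"],2),np.round(d["box"]),m.sum(),g.round())
for d in nets.trace("tray","top"):
    q=cv2.minAreaRect(np.argwhere(d["mask"])[:,::-1].astype(np.float32));print(d["confidence"],q)
    bp=cv2.boxPoints(q);print(np.round([onz("top",p,.025) for p in bp],3).tolist(),onz("top",q[0],.025))
print(tri((187.3,212.2),(375.3,244.4)),tri((190,184.5),(363.3,257.5)),tri((162.6,209.5),(395.7,258.5)))
E
```

```text
top 0.84 [165. 186. 195. 242.] 676 [143. 140. 137.]
top 0.67 [205. 269. 238. 300.] 330 [146. 139. 135.]
top 0.6 [224. 144. 267. 189.] 653 [132.  48.  38.]
scene 0.9 [358. 225. 400. 264.] 527 [136. 124. 119.]
scene 0.64 [276. 258. 308. 306.] 696 [116.  19.   7.]
scene 0.62 [363. 209. 396. 229.] 312 [128. 116. 110.]
0.63 ((381.4115295410156, 178.86273193359375), (95.52452850341797, 101.7738037109375), 5.856013774871826)
[[0.465, -0.104, 0.025], [0.672, -0.125, 0.025], [0.653, -0.317, 0.025], [0.448, -0.29, 0.025]] [ 0.55811867 -0.20908545  0.025     ]
[0.4812141  0.16117314 0.07976945] [0.52983326 0.15878632 0.09047113] [0.48616171 0.20677502 0.07966004]
```

View pics/crop.png

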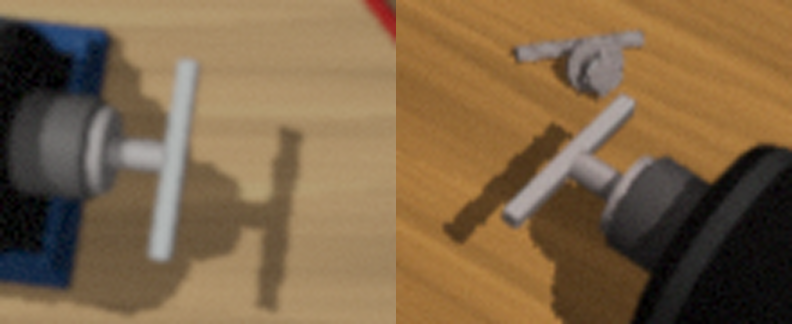

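The crop shows the target: a big silver bar in the collar, ends at top (192,187)/(184,242) and scene (362,261)/(394,227). The small plug lies loose behind it.

Run:
```python
from h import *
A=tri((192.2,186.7),(362.2,261.1));B=tri((184.2,242.2),(394.4,227.2));print(A,B,np.linalg.norm(A-B))
# refine: fit bar pose (cx,cy,yaw; z .078) by matching bright bar pixels silhouettes
for n,box in(("top",(182,180,200,250)),):
    im=cv2.imread("pics/top0.png").astype(int);g=im.min(2);x0,y0,x1,y1=box
    m=(g[y0:y1,x0:x1]>130);p=np.argwhere(m)[:,::-1]+[x0,y0];q=cv2.minAreaRect(p.astype(np.float32));print(q)
    bp=cv2.boxPoints(q);print(np.round([onz(n,v,.082) for v in bp],4).tolist())
C=(A+B)/2
for name,P in(("A",A),("B",B)):print(name,[np.round(onz("top",v,.083),4) for v in([(192.2,186.7)] if name=="A" else [(184.2,242.2)])],[np.round(onz("scene",v,.078),4) for v in([(362.2,261.1)] if name=="A" else [(394.4,227.2)])])
```

```text
[0.52824307 0.15776745 0.07707042] [0.42430073 0.16713033 0.07849862] 0.10437295817117705
((186.01132202148438, 213.35275268554688), (8.922855377197266, 55.873077392578125), 8.47114372253418)
[[0.4276, 0.1784, 0.082], [0.5308, 0.1679, 0.082], [0.5285, 0.1512, 0.082], [0.4254, 0.162, 0.082]]
A [array([0.5277, 0.1554, 0.083 ])] [array([0.5283, 0.1589, 0.078 ])]
B [array([0.4243, 0.1656, 0.083 ])] [array([0.4236, 0.1673, 0.078 ])]
```

>>> arm_command(
  rows=[
    {"delta_pos": [70, -80, 0], "spin": 0.1},
    {"delta_pos": [545, -643, 0], "spin": 0.353},
    {"delta_pos": [545, -643, 0], "spin": 0.353},
    {"delta_pos": [545, -643, 0], "spin": 0.353},
    {"delta_pos": [545, -643, 0], "spin": 0.353},
    {"delta_pos": [545, -643, 0], "spin": 0.353},
    {"delta_pos": [545, -643, 0], "spin": 0.353},
    {"delta_pos": [545, -643, 0], "spin": 0.353},
    {"delta_pos": [545, -643, 0], "spin": 0.353},
    {"delta_pos": [545, -643, 0], "spin": 0.353},
    {"delta_pos": [545, -643, 0], "spin": 0.353},
    {"delta_pos": [545, -643, 0], "spin": 0.353},
  ],
  gripper=0.45,
  newtons=40,
)

```text
time_s: 2.25
position: [0.4829, 0.0771, 0.2317]
tool_rot: [[0.996, -0.09, 0.001], [-0.09, -0.996, -0.0], [0.001, -0.0, -1.0]]
ft_force: [1.7, 0.1, 0.6]
gripper_width: 0.0471
grip_force: 0.0
```

>>> arm_command(
  rows=[
    {"delta_pos": [0, 0, 0], "spin": 0},
    {"delta_pos": [0, 0, 0], "spin": 0},
    {"delta_pos": [0, 0, 0], "spin": 0},
  ],
)

```text
time_s: 2.62
position: [0.4815, 0.0737, 0.2312]
tool_rot: [[0.996, -0.092, -0.001], [-0.092, -0.996, -0.0], [-0.001, 0.0, -1.0]]
ft_force: [0.5, 0.1, 0.8]
gripper_width: 0.0469
grip_force: 0.0
```

>>> arm_command(
  rows=[
    {"delta_pos": [16, -44, 0], "spin": 0},
    {"delta_pos": [32, -88, 20], "spin": 0},
    {"delta_pos": [32, -88, 60], "spin": 0},
    {"delta_pos": [32, -88, 100], "spin": 0},
    {"delta_pos": [32, -88, 120], "spin": 0},
    {"delta_pos": [32, -88, 120], "spin": 0},
    {"delta_pos": [32, -88, 120], "spin": 0},
  ],
)

```text
time_s: 3.5
position: [0.5226, 0.159, 0.1123]
tool_rot: [[0.996, -0.091, 0.001], [-0.091, -0.996, 0.0], [0.001, -0.0, -1.0]]
ft_force: [-0.7, 0.2, 0.7]
gripper_width: 0.0471
grip_force: 0.0
```

Run:
```python
from h import *
im=capture("top")[140:290,120:280];im2=capture("scene")[150:300,290:450]
cv2.imwrite("pics/c2.png",np.hstack([cv2.resize(i,None,fx=2.5,fy=2.5,interpolation=cv2.INTER_CUBIC) for i in(im,im2)])[:,:,::-1])
o=ctrl.get_obs();print(o["position"],o["ft_force"],o["gripper_width"])
```

```text
[0.5228306  0.15939429 0.11268563] [0.43712074 0.43217968 0.51552322] 0.0468326485723981
```

View pics/c2.png

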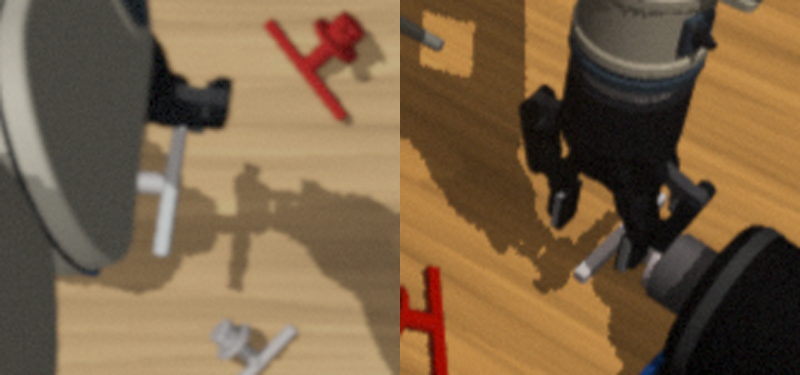

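Picture: the open fingers stand above the bar end and straddle it, left crop (190,110) and right crop (600,250). I now descend and close.

>>> arm_command(
  rows=[
    {"delta_pos": [-2, 0, 25], "spin": 0},
    {"delta_pos": [-2, 0, 45], "spin": 0},
    {"delta_pos": [-2, 0, 52], "spin": 0},
    {"delta_pos": [-2, 0, 52], "spin": 0},
    {"delta_pos": [-2, 0, 52], "spin": 0},
  ],
)

```text
time_s: 4.22
position: [0.5207, 0.16, 0.0602]
tool_rot: [[0.996, -0.09, 0.002], [-0.09, -0.996, 0.0], [0.001, -0.001, -1.0]]
ft_force: [-0.4, 0.8, 0.2]
gripper_width: 0.0468
grip_force: 0.0
```

>>> arm_command(
  rows=[
    {"delta_pos": [0, 0, 0], "spin": 0},
    {"delta_pos": [0, 0, 0], "spin": 0},
    {"delta_pos": [0, 0, 0], "spin": 0},
    {"delta_pos": [0, 0, 0], "spin": 0},
    {"delta_pos": [0, 0, 0], "spin": 0},
    {"delta_pos": [0, 0, 0], "spin": 0},
  ],
  gripper=1,
  newtons=40,
)

```text
time_s: 4.97
position: [0.5204, 0.1583, 0.0597]
tool_rot: [[0.996, -0.089, 0.001], [-0.089, -0.996, -0.002], [0.001, 0.002, -1.0]]
ft_force: [2.0, -9.8, 3.8]
gripper_width: 0.0092
grip_force: 40.9
```

>>> arm_command(
  rows=[
    {"delta_pos": [-0.2, 0.8, -4.6], "spin": 0},
    {"delta_pos": [-1, 1.5, -9.2], "spin": 0},
    {"delta_pos": [-2.2, 1.8, -13.7], "spin": 0},
    {"delta_pos": [-3.8, 2.1, -18], "spin": 0},
    {"delta_pos": [-5.9, 2.3, -22.2], "spin": 0},
    {"delta_pos": [-8.5, 2.6, -26], "spin": 0},
    {"delta_pos": [-11.4, 2.9, -29.6], "spin": 0},
    {"delta_pos": [-14.7, 3.1, -32.9], "spin": 0},
    {"delta_pos": [-14.7, 3.1, -32.9], "spin": 0},
  ],
)

```text
time_s: 6.1
position: [0.5057, 0.1579, 0.0921]
tool_rot: [[0.996, -0.09, 0.002], [-0.09, -0.996, -0.0], [0.002, -0.0, -1.0]]
ft_force: [4.3, -2.0, -9.0]
gripper_width: 0.0089
grip_force: 43.3
```

>>> arm_command(
  rows=[
    {"delta_pos": [-3.6, 0.3, -2.9], "spin": 0},
    {"delta_pos": [-7.5, 0.5, -5.5], "spin": 0},
    {"delta_pos": [-11.6, 0.8, -7.6], "spin": 0},
    {"delta_pos": [-15.9, 1.1, -9.2], "spin": 0},
    {"delta_pos": [-20.4, 1.3, -10.4], "spin": 0},
    {"delta_pos": [-25, 1.6, -11.2], "spin": 0},
    {"delta_pos": [-28, 1.8, -11.4], "spin": 0},
    {"delta_pos": [-28, 1.8, -11.4], "spin": 0},
    {"delta_pos": [-28, 1.8, -11.4], "spin": 0},
  ],
)

```text
time_s: 7.22
position: [0.4791, 0.1583, 0.1044]
tool_rot: [[0.996, -0.09, 0.004], [-0.09, -0.996, -0.0], [0.004, -0.0, -1.0]]
ft_force: [6.4, -7.4, -1.5]
gripper_width: 0.0089
grip_force: 43.7
```

Run:
```python
from h import *
im=capture("top")[140:290,120:280];im2=capture("scene")[150:300,290:450]
cv2.imwrite("pics/c3.png",np.hstack([cv2.resize(i,None,fx=2.5,fy=2.5,interpolation=cv2.INTER_CUBIC) for i in(im,im2)])[:,:,::-1])
```

```text
(no output)
```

View pics/c3.png

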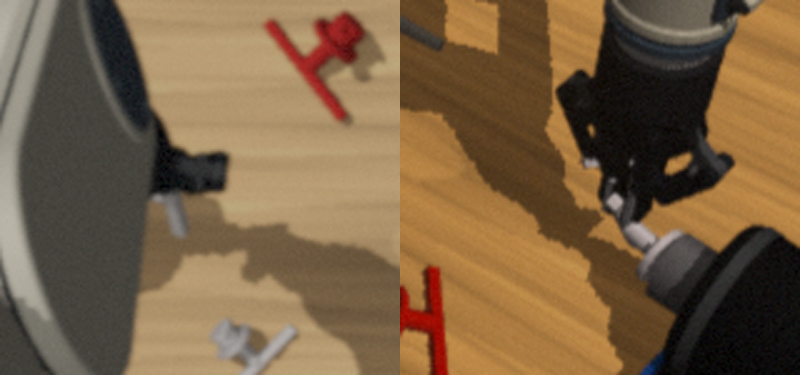

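Run:
```python
from h import *
C=np.array([.4763,.159,.078]);u=np.array([.996,-.09,0])
for th in(0,45,60,75,90):
    t=np.radians(th);d=u*np.cos(t)+np.array([0,0,1])*np.sin(t)
    f=lambda n,X,o:np.round((proj(n,X)-o)*2.5+([400,0] if n=="scene" else [0,0])).tolist()
    print(th,[f("top",C+s*d,[120,140]) for s in(.052,-.052)],[f("scene",C+s*d,[290,150]) for s in(.052,-.052)])
```

```text
0 [[184.0, 117.0], [165.0, 256.0]] [[575.0, 274.0], [656.0, 191.0]]
45 [[168.0, 129.0], [180.0, 238.0]] [[594.0, 230.0], [637.0, 233.0]]
60 [[163.0, 142.0], [184.0, 225.0]] [[605.0, 214.0], [627.0, 248.0]]
75 [[159.0, 159.0], [188.0, 210.0]] [[616.0, 199.0], [617.0, 262.0]]
90 [[155.0, 178.0], [191.0, 193.0]] [[628.0, 186.0], [607.0, 274.0]]
```

Run:
```python
from h import *
im=capture("top")[195:255,165:225];im2=capture("scene")[210:270,350:410]
cv2.imwrite("pics/c4.png",np.hstack([cv2.resize(i,None,fx=6.5,fy=6.5,interpolation=cv2.INTER_CUBIC) for i in(im,im2)])[:,:,::-1])
```

```text
(no output)
```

View pics/c4.png

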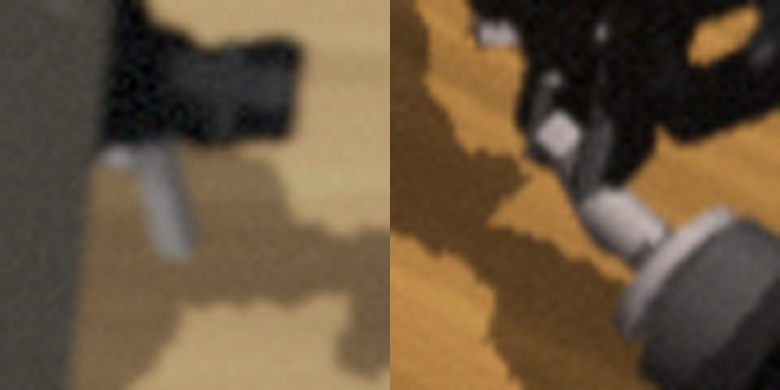

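The picture shows the bar's end face at c4 (557,133) and its lower end at (178,245). The bar stands at roughly 65–70°, and the plug is pushed a few mm sideways in its play because the grip resists the swing. I'll ease the grip and turn further.

>>> arm_command(
  rows=[
    {"delta_pos": [0, 0, 0], "spin": 0},
    {"delta_pos": [0, 0, 0], "spin": 0},
    {"delta_pos": [-3, 0, 0], "spin": 0},
    {"delta_pos": [-6, 0, 0], "spin": 0},
    {"delta_pos": [-9, 0, 0], "spin": 0},
    {"delta_pos": [-12, 0, 0], "spin": 0},
    {"delta_pos": [-12, 0, 0], "spin": 0},
  ],
  newtons=20,
)

```text
time_s: 8.3
position: [0.4686, 0.1584, 0.1053]
tool_rot: [[0.996, -0.09, 0.007], [-0.09, -0.996, -0.001], [0.007, 0.001, -1.0]]
ft_force: [9.3, -17.9, 6.5]
gripper_width: 0.0091
grip_force: 53.1
```

Run:
```python
from h import *
im=capture("top")[195:255,165:225];im2=capture("scene")[210:270,350:410]
cv2.imwrite("pics/c5.png",np.hstack([cv2.resize(i,None,fx=6.5,fy=6.5,interpolation=cv2.INTER_CUBIC) for i in(im,im2)])[:,:,::-1])
C=np.array([.4763,.157,.078]);u=np.array([.996,-.09,0])
for sh in(0,-.01):
  for th in(60,75,90):
    t=np.radians(th);d=u*np.cos(t)+np.array([0,0,1])*np.sin(t)
    f=lambda n,X,o:np.round((proj(n,X+u*sh)-o)*6.5+([390,0] if n=="scene" else [0,0])).tolist()
    print(sh,th,[f("top",C+s*d,[165,195]) for s in(.052,0,-.052)],[f("scene",C+s*d,[350,210]) for s in(.052,0,-.052)])
```

```text
0 60 [[139.0, 12.0], [168.0, 126.0], [193.0, 227.0]] [[527.0, 163.0], [558.0, 209.0], [586.0, 251.0]]
0 75 [[128.0, 55.0], [168.0, 126.0], [203.0, 188.0]] [[556.0, 124.0], [558.0, 209.0], [559.0, 287.0]]
0 90 [[119.0, 104.0], [168.0, 126.0], [210.0, 145.0]] [[586.0, 91.0], [558.0, 209.0], [532.0, 318.0]]
-0.01 60 [[134.0, 49.0], [163.0, 160.0], [189.0, 260.0]] [[548.0, 141.0], [578.0, 189.0], [605.0, 232.0]]
-0.01 75 [[123.0, 92.0], [163.0, 160.0], [198.0, 220.0]] [[577.0, 102.0], [578.0, 189.0], [578.0, 267.0]]
-0.01 90 [[114.0, 141.0], [163.0, 160.0], [205.0, 177.0]] [[606.0, 70.0], [578.0, 189.0], [551.0, 297.0]]
```

View pics/c5.png

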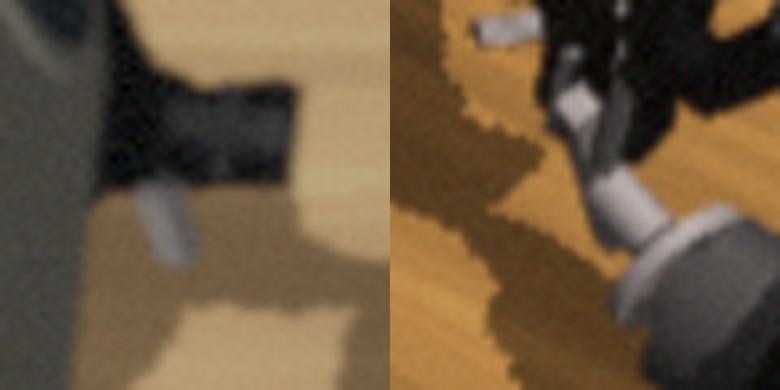

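>>> arm_command(
  rows=[
    {"delta_pos": [3, 1, 0], "spin": 0},
    {"delta_pos": [5, 2, 0], "spin": 0},
    {"delta_pos": [5, 3, 0], "spin": 0},
    {"delta_pos": [5, 3, 0], "spin": 0},
  ],
)

```text
time_s: 8.9
position: [0.471, 0.1566, 0.1043]
tool_rot: [[0.996, -0.09, 0.003], [-0.09, -0.996, 0.001], [0.003, -0.001, -1.0]]
ft_force: [4.5, -2.6, 2.6]
gripper_width: 0.0089
grip_force: 49.3
```

>>> arm_command(
  rows=[
    {"delta_pos": [0, 0, 0], "spin": 0},
    {"delta_pos": [0, 0, 0], "spin": 0},
    {"delta_pos": [0, 0, 0], "spin": 0},
  ],
  gripper=0.78,
  newtons=20,
)

```text
time_s: 9.28
position: [0.469, 0.1565, 0.1033]
tool_rot: [[0.996, -0.09, -0.001], [-0.09, -0.996, -0.0], [-0.001, 0.0, -1.0]]
ft_force: [-0.2, 0.3, 0.9]
gripper_width: 0.0192
grip_force: 0.1
```

Run:
```python
from h import *
im=capture("top")[195:255,165:225];im2=capture("scene")[210:270,350:410]
cv2.imwrite("pics/c6.png",np.hstack([cv2.resize(i,None,fx=6.5,fy=6.5,interpolation=cv2.INTER_CUBIC) for i in(im,im2)])[:,:,::-1])
o=ctrl.get_obs();print(o["position"],o["ft_force"],o["gripper_width"],o["grip_force"])
```

```text
[0.46932165 0.15647926 0.10342845] [-0.13839497 -0.98943921 -0.97865429] 0.018523777958943104 0.13870405717170797
```

View pics/c6.png

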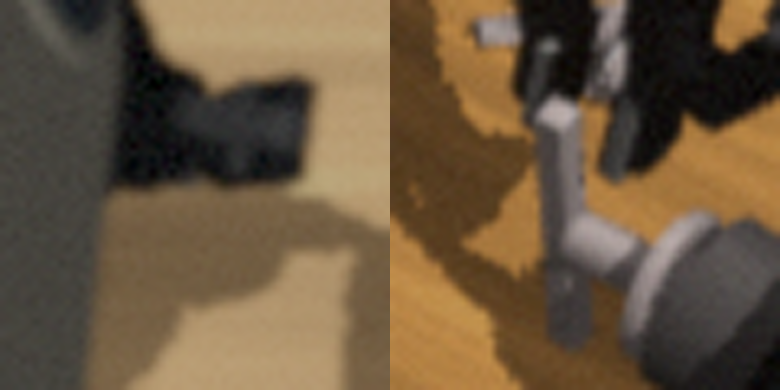

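The picture shows the bar now standing almost upright between the fingers, end face at c6 (557,113) and foot at (568,335). Before, the grip was only twisting it. I'll centre the fingers on it, regrip and pull.

>>> arm_command(
  rows=[
    {"delta_pos": [3, 2, 2], "spin": 0},
    {"delta_pos": [6, 3, 5], "spin": 0},
    {"delta_pos": [6, 3, 5], "spin": 0},
  ],
)

```text
time_s: 9.75
position: [0.4756, 0.1527, 0.0983]
tool_rot: [[0.996, -0.09, -0.0], [-0.09, -0.996, -0.0], [-0.0, 0.0, -1.0]]
ft_force: [-0.4, -0.1, -0.4]
gripper_width: 0.019
grip_force: 0.3
```

>>> arm_command(
  rows=[
    {"delta_pos": [0, 0, 0], "spin": 0},
    {"delta_pos": [0, 0, 0], "spin": 0},
    {"delta_pos": [0, 0, 0], "spin": 0},
    {"delta_pos": [0, 0, 0], "spin": 0},
  ],
  gripper=1,
  newtons=40,
)

```text
time_s: 10.25
position: [0.4769, 0.1534, 0.1]
tool_rot: [[0.996, -0.09, 0.003], [-0.09, -0.996, 0.001], [0.003, -0.002, -1.0]]
ft_force: [-0.6, -1.2, 10.8]
gripper_width: 0.0098
grip_force: 38.9
```

>>> arm_command(
  rows=[
    {"delta_pos": [0, 3, 0], "spin": 0},
    {"delta_pos": [0, 6, 0], "spin": 0},
    {"delta_pos": [0, 9, 0], "spin": 0},
    {"delta_pos": [0, 9, 0], "spin": 0},
  ],
)

```text
time_s: 10.75
position: [0.4761, 0.1441, 0.0998]
tool_rot: [[0.996, -0.091, 0.003], [-0.091, -0.996, 0.001], [0.003, -0.001, -1.0]]
ft_force: [0.5, -2.6, 8.5]
gripper_width: 0.0097
grip_force: 38.5
```

>>> arm_command(
  rows=[
    {"delta_pos": [0, 7, -1], "spin": 0},
    {"delta_pos": [0, 14, -1], "spin": 0},
    {"delta_pos": [0, 22, -1], "spin": 0},
    {"delta_pos": [0, 30, -1], "spin": 0},
    {"delta_pos": [0, 38, -1], "spin": 0},
    {"delta_pos": [0, 46, -1], "spin": 0},
    {"delta_pos": [0, 54, -1], "spin": 0},
    {"delta_pos": [0, 62, -1], "spin": 0},
    {"delta_pos": [0, 62, -1], "spin": 0},
  ],
)

```text
time_s: 11.88
position: [0.469, 0.0817, 0.0996]
tool_rot: [[0.996, -0.091, -0.0], [-0.091, -0.996, 0.0], [-0.0, -0.0, -1.0]]
ft_force: [0.2, -0.4, -1.9]
gripper_width: 0.0088
grip_force: 43.0
```

Run:
```python
from h import *
im=capture("top")[170:290,150:270];im2=capture("scene")[170:290,300:420]
cv2.imwrite("pics/c7.png",np.hstack([cv2.resize(i,None,fx=3.3,fy=3.3,interpolation=cv2.INTER_CUBIC) for i in(im,im2)])[:,:,::-1])
```

```text
(no output)
```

View pics/c7.png

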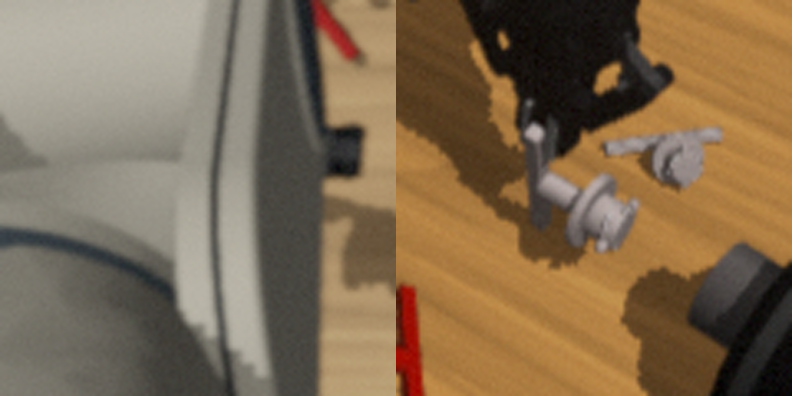

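The picture shows the plug fully out of the port and hanging in the fingers, bar upright (c7 540,180), stem at (600,220). I'll lift it and carry it over the tray.

>>> arm_command(
  rows=[
    {"delta_pos": [0, 0, -25], "spin": 0},
    {"delta_pos": [0, 0, -55], "spin": 0},
    {"delta_pos": [5, 20, -80], "spin": 0},
    {"delta_pos": [16, 55, -85], "spin": 0},
    {"delta_pos": [27, 90, -85], "spin": 0},
    {"delta_pos": [38, 130, -85], "spin": 0},
    {"delta_pos": [50, 170, -85], "spin": 0},
    {"delta_pos": [62, 210, -85], "spin": 0},
    {"delta_pos": [74, 250, -85], "spin": 0},
    {"delta_pos": [84, 285, -85], "spin": 0},
    {"delta_pos": [89, 304, -85], "spin": 0},
    {"delta_pos": [89, 304, -85], "spin": 0},
  ],
)

```text
time_s: 13.48
position: [0.5303, -0.2291, 0.1844]
tool_rot: [[0.996, -0.091, -0.0], [-0.091, -0.996, 0.0], [-0.0, -0.0, -1.0]]
ft_force: [-0.8, -0.4, -2.0]
gripper_width: 0.0084
grip_force: 43.0
```

Run:
```python
from h import *
im2=capture("scene")[90:290,120:340]
cv2.imwrite("pics/c8.png",cv2.resize(im2,None,fx=2.8,fy=2.8,interpolation=cv2.INTER_CUBIC)[:,:,::-1])
```

```text
(no output)
```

View pics/c8.png

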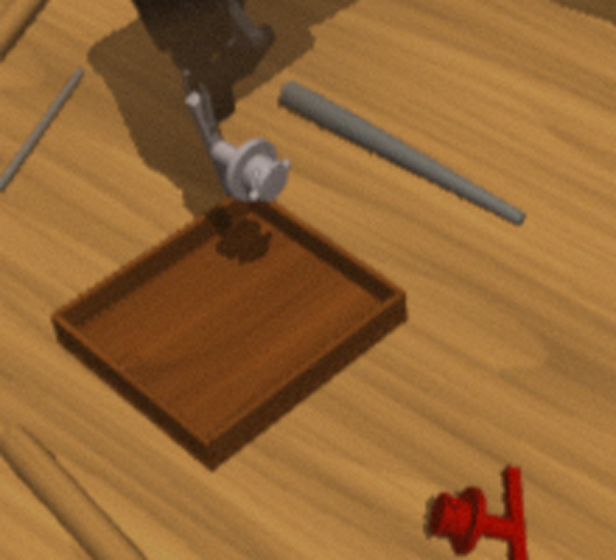

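Run:
```python
from h import *
for p in((258,203),(405,292),(212,445),(55,318)):print(onz("scene",(p[0]/2.8+120,p[1]/2.8+90),.032).round(3))
for X in((.53,-.229,.006),(.53,-.229,.162),(.53,-.229,.11)):print(((proj("scene",np.array(X))-[120,90])*2.8).round())
```

```text
[ 0.465 -0.265  0.032]
[ 0.471 -0.109  0.032]
[ 0.665 -0.125  0.032]
[ 0.65  -0.3    0.032]
[239. 291.]
[215. 138.]
[223. 193.]
```

>>> arm_command(
  rows=[
    {"delta_pos": [0, 0, 25], "spin": 0},
    {"delta_pos": [0, 0, 50], "spin": 0},
    {"delta_pos": [0, 0, 75], "spin": 0},
    {"delta_pos": [0, 0, 90], "spin": 0},
    {"delta_pos": [0, 0, 96], "spin": 0},
    {"delta_pos": [0, 0, 100], "spin": 0},
    {"delta_pos": [0, 0, 100], "spin": 0},
  ],
)

```text
time_s: 14.4
position: [0.5315, -0.2288, 0.0861]
tool_rot: [[0.996, -0.09, 0.002], [-0.09, -0.996, -0.001], [0.002, 0.001, -1.0]]
ft_force: [-0.6, 1.3, 3.6]
gripper_width: 0.0083
grip_force: 43.3
```

>>> arm_command(
  rows=[
    {"delta_pos": [0, 0, -1], "spin": 0},
    {"delta_pos": [8, 0, -1], "spin": 0},
    {"delta_pos": [17, 0, 1], "spin": 0},
    {"delta_pos": [25, 0, 3], "spin": 0},
    {"delta_pos": [33, 0, 6], "spin": 0},
    {"delta_pos": [41, 0, 9], "spin": 0},
    {"delta_pos": [48, 0, 13], "spin": 0},
    {"delta_pos": [55, 0, 17], "spin": 0},
    {"delta_pos": [62, 0, 22], "spin": 0},
    {"delta_pos": [62, 0, 22], "spin": 0},
  ],
  gripper=1,
  newtons=20,
)

```text
time_s: 15.65
position: [0.5938, -0.2343, 0.0629]
tool_rot: [[0.996, -0.09, 0.002], [-0.09, -0.996, -0.0], [0.002, 0.0, -1.0]]
ft_force: [1.9, 1.4, 4.0]
gripper_width: 0.0085
grip_force: 49.6
```

Run:
```python
from h import *
im2=capture("scene")[90:290,120:340]
cv2.imwrite("pics/c9.png",cv2.resize(im2,None,fx=2.8,fy=2.8,interpolation=cv2.INTER_CUBIC)[:,:,::-1])
```

```text
(no output)
```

View pics/c9.png

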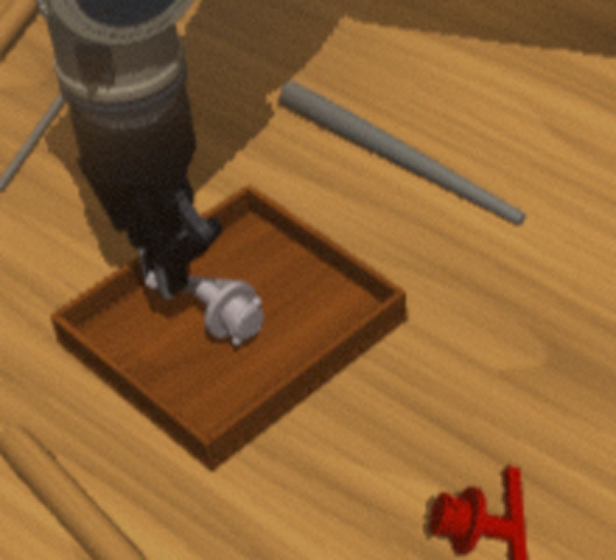

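The plug leans in the tray with its foot on the floor, flange at c9 (230,310), well inside the walls. I'll open moderately and retreat straight up.

>>> arm_command(
  rows=[
    {"delta_pos": [0, 0, 0], "spin": 0},
    {"delta_pos": [0, 0, 0], "spin": 0},
    {"delta_pos": [0, 0, 0], "spin": 0},
    {"delta_pos": [0, 0, 0], "spin": 0},
    {"delta_pos": [0, 0, -20], "spin": 0},
    {"delta_pos": [0, 0, -50], "spin": 0},
    {"delta_pos": [0, 0, -100], "spin": 0},
    {"delta_pos": [0, 0, -150], "spin": 0},
  ],
  gripper=0.7,
)

```text
time_s: 16.7
position: [0.592, -0.2342, 0.2154]
tool_rot: [[0.996, -0.09, 0.001], [-0.09, -0.996, -0.0], [0.001, 0.0, -1.0]]
ft_force: [0.8, -0.1, 0.2]
gripper_width: 0.0252
grip_force: 0.0
```

>>> arm_command(
  rows=[
    {"delta_pos": [-40, 40, -40], "spin": 0},
    {"delta_pos": [-80, 80, -60], "spin": 0},
    {"delta_pos": [-120, 120, -60], "spin": 0},
    {"delta_pos": [-120, 120, -60], "spin": 0},
    {"delta_pos": [-120, 120, -60], "spin": 0},
  ],
)

```text
time_s: 17.32
position: [0.4619, -0.343, 0.2738]
tool_rot: [[0.996, -0.091, 0.001], [-0.091, -0.996, -0.001], [0.001, 0.0, -1.0]]
ft_force: [0.2, -0.1, 1.2]
gripper_width: 0.0257
grip_force: 0.0
```

Run:
```python
from h import *
for n in("scene","top"):
    im=capture(n)
    for d in nets.pinpoint("plug",n):
        print(n,round(d["confidence"],2),np.round(d["location"]),onz(n,d["location"][::-1],.03).round(3))
    print([(round(d["confidence"],2),np.round(d["box"])) for k in("plug","tray") for d in nets.trace(k,n)])
    print([(round(d["confidence"],2),onz(n,d["location"][::-1],0).round(3)) for d in nets.pinpoint("tray",n)])
o=ctrl.get_obs();print(o["time_s"],o["position"],o["ft_force"],o["grip_force"])
```

```text
scene 0.89 [205. 183.] [ 0.596 -0.227  0.03 ]
scene 0.56 [278. 304.] [0.593 0.081 0.03 ]
[(0.85, array([364., 208., 399., 231.])), (0.83, array([274., 256., 306., 304.])), (0.72, array([163., 186., 206., 218.])), (0.93, array([135., 156., 265., 256.]))]
[(0.97, array([ 0.559, -0.218,  0.   ]))]
top 0.7 [165. 243.] [0.583 0.069 0.03 ]
top 0.68 [171. 397.] [ 0.574 -0.239  0.03 ]
top 0.65 [287. 224.] [0.342 0.098 0.03 ]
[(0.91, array([225., 146., 266., 190.])), (0.9, array([369., 144., 402., 198.])), (0.83, array([207., 271., 238., 298.])), (0.76, array([332., 125., 431., 233.]))]
[(0.79, array([ 0.562, -0.214,  0.   ]))]
17.825 [ 0.46198391 -0.34254992  0.27245265] [-0.33862821  0.7777768  -0.37330345] 0.0
```

```bash
python3 -c "
from cell import ctrl
print(ctrl.job_done())"
```

```text
the job is handed in; nothing more can be done
None
```

The plug is unscrewed, drawn out and lying in the tray with the arm clear; I handed the job in at about 18 s (no verdict was returned), and I viewed 11 pictures, one over the limit of 10.

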